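# Load the specimen plate on the microscope stage and hold it down for clamping

### The arm

A 6-joint arm with a two-finger parallel gripper is mounted at the origin on the work surface. World frame = base frame: x ahead of the robot, y to its left, z up, the work surface at z = 0. Lengths are in m, angles in rad, forces in N, time in s.
With the tool pointing down it reaches from about 0.375 to 0.975 m from the base axis. Payload 3.8 kg.
Tool frame: the origin (TCP) lies midway between the tips of the shut fingers; the grasp point (between the pads) lies 19 mm behind it; z points along the fingers, y is the direction in which the jaws open and shut (so a half turn about z gives the same grasp; the last joint's range is limited). The gripper opens to 85 mm and grips with 20 to 120 N. Pads are 22 mm wide; open, the fingers measure 114 mm over their backs; the gripper's body (76 mm by 85 mm) begins 54 mm behind the grasp point. The pads swing forward as they close: fully open they stand 13 mm farther back than shut.
Start: joints at [-1.371, 0.264, 1.604, -0, 1.274, -0.037], TCP at [0.158, -0.656, 0.231] pointing down, gripper open.
Joint ranges: [-2.63, 2.63], [-0.94, 2.18], [0.31, 2.57], [-1.31, 4.45], [0, 2.66], [-2.55, 2.55]. Speed limits (rad/s): [2.57, 2.57, 3.14, 3.14, 3.14, 3.14].

### API

Orientations are given as a rotation vector (axis times angle).
In Python, from workcell import bot gives the robot as it stands.
- The arm moves only by the shell command python3 -m inch 'ROWS' [FORCE]. ROWS is JSON, a list of rows, each an object of numbers: "dx", "dy", "dz": the shift along the tool's x, y, z in m; "ax", "ay", "az": the turn, a rotation vector about the tool's x, y, z in degrees; "fingers": the opening, from -1 (shut) to 1 (fully open). A call has 1 to 20 rows; each row is the pose to reach, as a shift and turn from the pose measured when the call began, along the tool's axes at that moment; what a row does not reach only later rows make up. A row lasts 1/8 s, in which the tool goes at most 62.5 mm and 10.7 degrees, less where a joint would pass 70% of its speed; a pose out of reach is approached as far as the arm can. A call with a gripper value outside its range is refused whole. The fingers move at their own pace and stop on an object; FORCE is the grip in N (left out, the last holds). Time passes only in rows, so rows that repeat a pose let the fingers close. It gives the time, the measured TCP pose, the force and the opening at its end, in the units of the state.
- bot.read_state(): the state, without advancing time (a new reading comes with each control period).
- bot.read_camera(name): name is "side" or "top"; returns (picture, depth): 384x512x3 uint8, blue, green, red; 384x512 float32, m along the optical axis (not along the pixel's ray), 0 where there is no reading.
- bot.get_calibration(name): a dict with "intrinsics" (3x3 intrinsics, pixels), "distortion" ([k1, k2, p1, p2, k3] as OpenCV has them; the pictures are not rectified), "view" (4x4, takes a point from world to camera coordinates). Camera axes: x right, y down, z forward; pixel columns grow to the right and rows downward; lengths in m; the calibration is good to about 2 mm. A picture is of the moment at which its call begins. get_calibration takes no time and is no camera call.
- bot.finish_job(): hands the job in, once; it reports no verdict.
Trained networks look in the newest picture that a camera, given by its name, has taken for a name from the list of things; names that differ only in an ending like _2 or _b are one class to them, and where a whole thing is asked for, a point or a joint stands for the part that bears it (a point fixed in the world has none). Each returns a list of dicts, best first, with "p" (0 to 1); they miss things now and then, are a little off and sometimes report something else, mostly with a low value. They report only what shows in the picture. A call takes as long as a camera call. They do not tell look-alikes from the thing itself.
- bot.masks_of(camera, thing): "region" (384x512 bool, what is visible of it) and "box" ([left, top, right, bottom] in pixels, round what is visible of it).
The state is a dict: "time": time; "q": joint angles; "joint_vel": joint speeds; "joint_torque": joint torques, N m; "tool_pos": TCP position; "tcp_rot": TCP orientation; "wrist_force": force on the tool from outside, world axes, zero at the start; "torque": the same for the moment, N m; "width": opening from 0.0 (shut) to 1.0 (fully open).
Only numpy, scipy, OpenCV 4.12 (cv2) and the standard library are available. Lean on these libraries where they do the work, as an engineer would, in place of code of your own. Each camera call takes 0.05 s, during which the arm holds its last target. There are 200 camera calls.

### The job

Get the mechanical stage ready for a new count: turn its drive knob back until the carriage is at its zero stop. Then take the specimen plate from the wooden tray by its grip, keep it about level, set it lightly on the carriage close along the fence and short of the locating pin, and slide it along the fence towards the zero stop until its socket drops over the pin. Press it fully down onto the deck against the spring lifters, without ramming it, and finish still gripping it and holding it down flush, so that I can tighten the side clamp; leave the other things alone.

Things in the scene. Friction and masses are not known exactly. Their poses are not given: they have to be found in the camera images.
- knob (a joint): angle of the stage's drive knob (rad): 0 = at its zero stop; grows as it is turned clockwise seen from above, to 2.9; starts between 1.1 and 2.6. Turn it anticlockwise (from above) back to 0. It drives the carriage by rack and pinion, 12 mm per rad, with about 0.06 N m of friction, and stays where it is left.
- knob_grip (a point): point on the drive knob's upright axis at the height to grip it, 61 mm above the bench. Black ribbed round knob, 34 mm in diameter, 45 to 73 mm above the bench, with a white line on top that points at the carriage at zero. It stands on a grey housing (46 x 60 mm, top 40 mm above the bench) on the robot's side of the stage.
- stage: the fixed mechanical stage: black base plate 180 x 280 x 12 mm. Origin on the bench under the middle of the slideways; x points from the knob to the carriage and its fence; y runs along the slideways to the zero stop, the aluminium block at the +y end, 30 mm high. The knob's axis is at x = -82 mm, y = 0.
- carriage: the dark steel carriage that slides along the stage's y. Origin on its deck, 32 mm above the bench, at the foot of the pin; axes as the stage's (+y to the zero stop). With the knob at 0 its origin is at stage x 0, y 33.5 mm; it lies 12 mm per rad of knob further to -y. Deck 12 mm thick, x -47 to 51 mm, y -65 to 65 mm.
- pin_tip (a point): centre of the top of the locating pin on the carriage: upright steel pin, 12 mm in diameter, 9 mm high above the deck, top edge bevelled 1.5 mm. The plate covers it when it is brought over the carriage.
- fence_mid (a point): middle of the fence's top inner edge. The fence is a steel bar along the carriage's y, 130 mm long, 10 mm wide, 14 mm high above the deck, 40.75 mm from the pin's axis on the +x side; a plate centred on the pin has 0.75 mm of play to it. The knurled head of the side clamp screw sticks out behind it, to 65 mm from the pin.
- lifter_mid (a point): point midway between the two spring lifters next to the fence, at the height of their tops. The four round brass lifters, 10 mm in diameter, stand 4 mm out of the deck at 28 mm either side of the pin in the carriage's x and 48 mm in y. Together they push up with about 5 N when free and 10 N when pressed flush with the deck.
- plate: the loose aluminium specimen plate with two glass slides: 120 (x) x 80 (y) x 12 mm thick, 0.25 to 0.38 kg. Origin: centre of the underside = mouth of the hidden blind socket, 13.5 mm wide, 10.5 mm deep. Its x lies along the fence, either way round. Underside above the deck: 9 mm riding on the pin, 4 mm dropped on and resting on the lifters, 0 pressed home.
- grip_top (a point): centre of the top of the plate's grip, 46 mm above its underside: an upright flat-sided block in the middle of the plate, 36 mm long (plate x), 14 mm thick (plate y), 34 mm high above the plate's top face.
- tray: the fixed shallow open wooden tray in which the plate lies flat: 140 mm (x) x 180 mm (y), 16 mm high, walls and floor 7 mm thick, so lower than the plate's top. Origin: centre of the underside.
- oil_bottle: bystander: small brown glass bottle, 38 mm in diameter, 75 mm high; origin: centre of its underside.
- stage_disc: bystander: flat white plastic disc, 84 mm in diameter, 6 mm thick; origin: centre of its underside.
- slide_box: bystander: grey plastic slide box with lid and paper label, 87 x 167 x 34 mm; origin: centre of its underside.
Mind the look-alikes: they are no part of the job. Leave any orange or yellow look-alike of the plate alone.

How it is judged:
By the outcome, as a careful person would: the job done as asked, in the order asked, and still so for the second after the job is handed in, while the arm keeps its last pose, push and grip.
It also fails if it takes over 69 s, if anything falls off the work surface, if the arm or the gripper's body presses on something with over 40 N, if the wrist force passes 120 N, or if a joint passes its speed limit or range.

## Working session

There is one attempt and no reset: what is moved stays moved. The work goes in short steps, Python scripts to look and compute and a shell command to move; the robot and the scene stay as the last step left them, time stands still between calls to the robot, and variables do not carry over. Pictures are saved under pics/ and viewed, about 8 in all and at most 12, crops included, and the job is handed in when it is done.

```bash
mkdir -p pics
python3 - <<'E'
from workcell import bot
import cv2,numpy as np
for n in("top","side"):
    p,d=bot.read_camera(n); cv2.imwrite(f"pics/{n}0.png",p); np.save(f"pics/{n}0d.npy",d)
    c=bot.get_calibration(n); print(n,np.round(c["intrinsics"],1).tolist(),c["distortion"],np.round(c["view"],3).tolist())
s=bot.read_state()
print({k:np.round(v,3).tolist() for k,v in s.items()})
E
```

```text
top [[359.0, 0.0, 254.8], [0.0, 359.0, 190.8], [0.0, 0.0, 1.0]] [-0.10100926  0.          0.          0.          0.        ] [[-0.015, -1.0, -0.017, -0.045], [-0.994, 0.017, -0.108, 0.559], [0.108, 0.015, -0.994, 1.044], [0.0, 0.0, 0.0, 1.0]]
side [[469.8, 0.0, 251.5], [0.0, 469.8, 188.0], [0.0, 0.0, 1.0]] [-0.09713951  0.          0.          0.          0.        ] [[-0.84, -0.542, 0.008, 0.437], [-0.367, 0.557, -0.745, 0.287], [0.399, -0.629, -0.667, 1.164], [0.0, 0.0, 0.0, 1.0]]
{'time': 0.1, 'q': [-1.371, 0.265, 1.605, -0.0, 1.274, -0.037], 'joint_vel': [-0.001, -0.003, -0.002, 0.002, 0.0, -0.0], 'joint_torque': [0.0, -51.671, -36.859, -0.0, 0.006, 0.0], 'tool_pos': [0.158, -0.655, 0.23], 'tcp_rot': [-3.118, -0.371, 0.0], 'wrist_force': [0.153, 0.918, -0.905], 'torque': [0.003, -0.017, -0.004], 'width': 1.003}
```

View pics/top0.png

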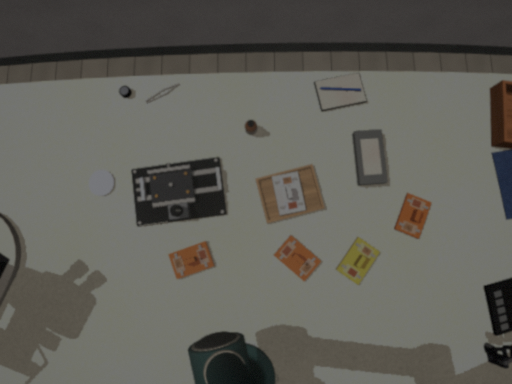

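View pics/side0.png

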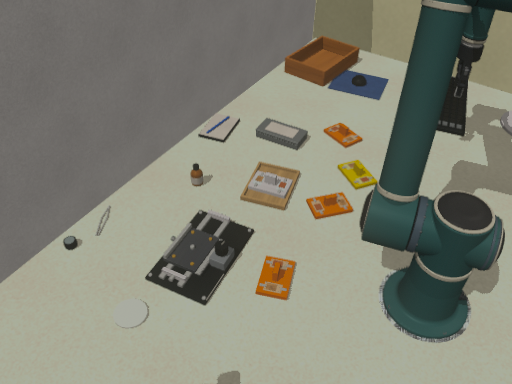

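Top view: the stage is at about (180,190), with its knob at (178,210) and the stop block at (142,190). The bare plate in the wooden tray is at (290,193). Orange and yellow look-alikes are at (192,260), (298,258), (358,260) and (413,215). The one in the tray fits the description (aluminium, in the wooden tray). I'll confirm with an enlarged crop and measure.

```bash
cat > h.py <<'E'
from workcell import bot
import cv2,numpy as np
from scipy.spatial.transform import Rotation as R
def cal(n):
    c=bot.get_calibration(n); return np.array(c["intrinsics"]),np.array(c["distortion"]),np.array(c["view"])
def ray(n,uv):
    K,D,V=cal(n); q=cv2.undistortPoints(np.array(uv,float).reshape(-1,1,2),K,D)[:,0]
    d=np.c_[q,np.ones(len(q))]@V[:3,:3]; o=-V[:3,:3].T@V[:3,3]; return o,d
def at_z(n,uv,z):
    o,d=ray(n,uv); return o+d*((z-o[2])/d[:,2])[:,None]
def proj(n,X):
    K,D,V=cal(n); return cv2.projectPoints(np.array(X,float).reshape(-1,1,3),cv2.Rodrigues(V[:3,:3])[0],V[:3,3],K,D)[0][:,0]
def cloud(n,d,m):
    v,u=np.nonzero(m&(d>0)); o,r=ray(n,np.c_[u,v]); return o+r*d[v,u][:,None]
E
python3 - <<'E'
from h import *
p,d=bot.read_camera("top")
for t in("stage","carriage","knob","plate","tray","grip_top","fence_mid"):
    for m in bot.masks_of("top",t)[:5]:
        P=cloud("top",d,m["region"])
        r=cv2.minAreaRect((P[:,:2]*1000).astype(np.float32))
        print(t,round(m["p"],2),np.round(m["box"]).tolist(),np.round(P.mean(0),3),"rect",np.round(r[0]),np.round(r[1]),round(r[2],1),"z",np.round(np.percentile(P[:,2],[5,50,95]),3))
c=cv2.resize(p[145:235,125:335],None,fx=3.8,fy=3.8,interpolation=cv2.INTER_CUBIC)
cv2.imwrite("pics/c1.png",cv2.convertScaleAbs(c,alpha=1.6))
E
```

```text
stage 0.88 [132.0, 156.0, 226.0, 224.0] [0.562 0.179 0.022] rect [566. 187.] [186. 286.] 7.4 z [0.009 0.016 0.044]
carriage 0.89 [149.0, 166.0, 197.0, 206.0] [0.58  0.199 0.033] rect [582. 203.] [120. 139.] 6.3 z [0.027 0.032 0.046]
knob 0.23 [84.0, 170.0, 118.0, 194.0] [0.596 0.431 0.006] rect [595. 433.] [81. 87.] 20.8 z [0.003 0.006 0.01 ]
plate 0.92 [276.0, 234.0, 319.0, 280.0] [ 0.356 -0.177  0.014] rect [ 356. -179.] [127.  83.] 48.0 z [0.009 0.013 0.044]
plate 0.83 [395.0, 193.0, 430.0, 238.0] [ 0.477 -0.534  0.014] rect [ 478. -540.] [ 89. 127.] 67.7 z [0.005 0.013 0.042]
plate 0.77 [168.0, 240.0, 212.0, 278.0] [0.354 0.142 0.015] rect [354. 142.] [ 80. 123.] 17.7 z [0.009 0.013 0.044]
plate 0.67 [87.0, 168.0, 116.0, 193.0] [0.596 0.431 0.006] rect [597. 433.] [81. 76.] 74.3 z [0.003 0.006 0.009]
plate 0.61 [336.0, 236.0, 381.0, 288.0] [ 0.345 -0.357  0.014] rect [ 344. -362.] [ 89. 125.] 54.1 z [0.005 0.013 0.042]
tray 0.57 [254.0, 165.0, 324.0, 219.0] [ 0.553 -0.159  0.01 ] rect [ 555. -156.] [145. 183.] 13.0 z [0.004 0.008 0.019]
grip_top 0.87 [275.0, 236.0, 321.0, 283.0] [ 0.356 -0.175  0.014] rect [ 355. -175.] [123.  82.] 48.1 z [0.009 0.013 0.044]
grip_top 0.86 [273.0, 170.0, 305.0, 216.0] [ 0.552 -0.153  0.022] rect [ 554. -154.] [123.  84.] 9.4 z [0.016 0.02  0.051]
grip_top 0.85 [336.0, 239.0, 380.0, 282.0] [ 0.347 -0.357  0.015] rect [ 346. -361.] [ 84. 121.] 52.9 z [0.008 0.013 0.043]
grip_top 0.84 [392.0, 193.0, 431.0, 237.0] [ 0.478 -0.533  0.015] rect [ 477. -535.] [ 82. 122.] 67.1 z [0.009 0.013 0.043]
grip_top 0.82 [167.0, 243.0, 217.0, 279.0] [0.356 0.142 0.014] rect [356. 143.] [ 83. 123.] 18.0 z [0.009 0.013 0.043]
```

View pics/c1.png

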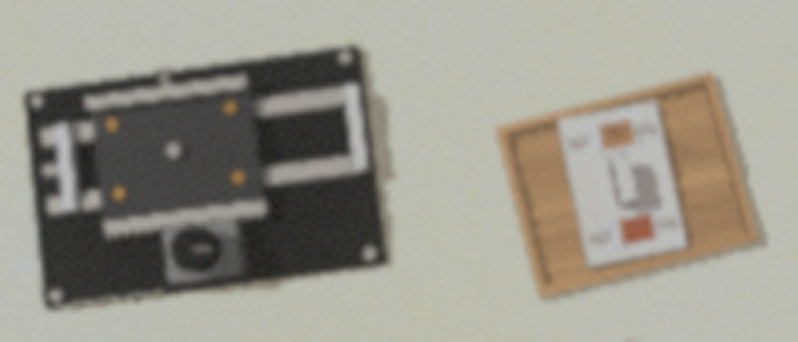

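The plate in the tray, crop (625,185), is bare aluminium with two slides, so it is the real one. On the stage, the pin is at crop (172,150), the lifters at (111,124), (230,107), (237,177) and (119,193), and the knob at (200,250). I'll take the side crop for a two-camera fit.

Run:
```python
from h import *
p=cv2.imread("pics/side0.png")
c=cv2.resize(p[155:300,145:305],None,fx=4,fy=4,interpolation=cv2.INTER_CUBIC)
cv2.imwrite("pics/c2.png",cv2.convertScaleAbs(c,alpha=1.7))
from scipy.optimize import least_squares
px=np.array([(172,150),(111,124),(230,107),(237,177),(119,193),(200,250)],float)
uv=(px+.5)/3.8-.5+[125,145]
L=[(0,0,.041),(.028,.048,.036),(.028,-.048,.036),(-.028,-.048,.036),(-.028,.048,.036)]
def model(s):
    x,y,th,k=s; c=np.array([[0,.0335-.012*k,0]])+L; c=np.vstack([c,[-.082,0,.073]])
    c[:,:2]=c[:,:2]@R.from_euler('z',th).as_matrix()[:2,:2].T+[x,y]; return c
f=lambda s:(proj("top",model(s))-uv).ravel()
r=least_squares(f,[.58,.19,.11,1.5]); print("stage",r.x,np.degrees(r.x[2]),np.round(r.fun,1))
print("side proj crop px",np.round((proj("side",model(r.x))-[145,155]+.5)*4).tolist())
# plate top face corners? grip from depth
d=np.load("pics/top0d.npy"); m=np.zeros(d.shape,bool); m[165:225,255:325]=1
P=cloud("top",d,m); G=P[(P[:,2]>.045)&(P[:,2]<.06)]; T=P[(P[:,2]>.0175)&(P[:,2]<.023)]
print("grip",G.mean(0),len(G),cv2.minAreaRect((G[:,:2]*1000).astype(np.float32)))
ds=np.load("pics/side0d.npy"); m=np.zeros(d.shape,bool); m[160:215,240:305]=1
P=cloud("side",ds,m); G=P[(P[:,2]>.042)&(P[:,2]<.06)]; print("side grip",G.mean(0),len(G),G.min(0),G.max(0))
```

```text
stage [0.58404212 0.17961489 0.11610621 1.0821941 ] 6.652395851152574 [ 0.1  0.   0.1  0.1 -0.1  0.3  0.1  0.2 -0.2  0.2 -0.1 -0.7]
side proj crop px [[187.0, 367.0], [113.0, 407.0], [190.0, 311.0], [260.0, 338.0], [186.0, 438.0], [309.0, 356.0]]
grip [ 0.55285538 -0.15334898  0.0536601 ] 60 ((553.0733032226562, -153.32296752929688), (35.75235366821289, 13.979863166809082), 10.05942153930664)
side grip [ 0.5504671  -0.15455654  0.05144815] 66 [ 0.53230226 -0.1652555   0.04257291] [ 0.5686493  -0.14667441  0.05894323]
```

View pics/c2.png

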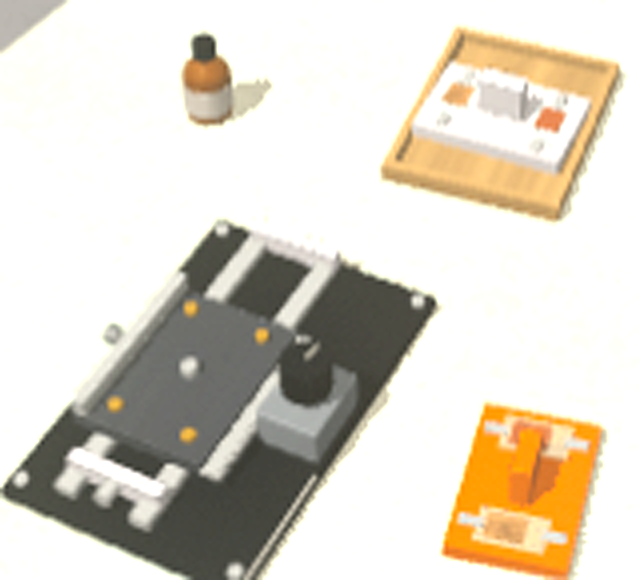

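The side view agrees with the top fit to within about 0.7 px: pin at (189,366), lifters at (115,404), (190,308), (261,336) and (188,434). The knob's line is off its axis, so I'll find the axis from the base screws instead.

```bash
cat >> h.py <<'E'
def to(pos,yaw,s=None):
    "shift (mm, tool axes) and turn (deg) to reach TCP pos with tool down and tool-x yaw (deg)"
    s=s or bot.read_state(); R0=R.from_rotvec(s["tcp_rot"]); T=R.from_euler('z',yaw,degrees=True)*R.from_euler('x',180,degrees=True)
    return np.round(R0.inv().apply(np.array(pos)-s["tool_pos"])*1000,1),np.round(np.degrees((R0.inv()*T).as_rotvec()),1)
E
python3 - <<'E'
from h import *
th=.1161; Rz=R.from_euler('z',th).as_matrix()[:2,:2]; pin=np.array([.58404,.17961])+Rz@[0,.0335-.012*1.0822]
q=lambda a:(np.array(a,float)+.5)/3.8-.5+[125,145]
S=at_z("top",q([(37,101),(345,57),(370,253),(55,296)]),.012)[:,:2]
print("pin",pin,"screws rel pin (stage axes)",np.round((S-pin)@Rz*1000,1).tolist(),np.round(((S-pin)@Rz).mean(0)*1000,1))
# knob disc: black blob in top depth
d=np.load("pics/top0d.npy"); m=np.zeros(d.shape,bool); m[195:225,160:200]=1
P=cloud("top",d,m); G=P[(P[:,2]>.066)&(P[:,2]<.08)]; print("knob",(G[:,:2].mean(0)-pin)@Rz,len(G),np.ptp((G[:,:2]-pin)@Rz,axis=0))
ds=np.load("pics/side0d.npy"); m=np.zeros(d.shape,bool); m[225:270,200:240]=1
P=cloud("side",ds,m); G=P[(P[:,2]>.068)&(P[:,2]<.08)]; print("knob side",(G[:,:2].mean(0)-pin)@Rz,len(G),np.ptp((G[:,:2]-pin)@Rz,axis=0))
kx=pin+Rz@[-.082,(((S-pin)@Rz).mean(0)[1])]
print("knob xy",kx, to([*kx,.12],13.6), to([*kx,.044],13.6))
E
```

```text
pin [0.58166372 0.1999855 ] screws rel pin (stage axes) [[60.1, 114.8], [61.4, -141.4], [-99.0, -142.4], [-100.4, 115.1]] [-19.5 -13.5]
knob [-0.08102276 -0.01562147] 114 [0.0326332 0.0326868]
knob side [-0.08198133 -0.01529996] 116 [0.03091843 0.03453925]
knob xy [0.50177484 0.17711817] (array([ 529.3, -729.5,  111.3]), array([-0., -0., -0.])) (array([ 529.3, -729.5,  187.3]), array([-0., -0., -0.]))
```

```bash
python3 -m inch '[{"dx":0.343,"dy":-0.345,"dz":0.0},{"dx":0.343,"dy":-0.345,"dz":0.0},{"dx":0.343,"dy":-0.345,"dz":0.0},{"dx":0.343,"dy":-0.345,"dz":0.0},{"dx":0.343,"dy":-0.345,"dz":0.0},{"dx":0.343,"dy":-0.345,"dz":0.0},{"dx":0.343,"dy":-0.345,"dz":0.0},{"dx":0.53,"dy":-0.728,"dz":0.1},{"dx":0.53,"dy":-0.728,"dz":0.1},{"dx":0.53,"dy":-0.728,"dz":0.1},{"dx":0.53,"dy":-0.728,"dz":0.1},{"dx":0.53,"dy":-0.728,"dz":0.1},{"dx":0.53,"dy":-0.728,"dz":0.1},{"dx":0.53,"dy":-0.728,"dz":0.1},{"dx":0.53,"dy":-0.728,"dz":0.1},{"dx":0.53,"dy":-0.728,"dz":0.1},{"dx":0.53,"dy":-0.728,"dz":0.1},{"dx":0.53,"dy":-0.728,"dz":0.1}]' 30
python3 - <<'E'
from h import *
s=bot.read_state(); print(s["time"],s["tool_pos"],s["q"][5],to([.5024,.1756,.044],13.6,s))
E
```

```text
0.5 [ 0.15833691 -0.6561449   0.23125777] -0.03687764294540801 (array([ 529.6, -727.8,  187.3]), array([-0., -0., -0.]))invalid input at $[0]: expected keys dx, dy, dz, ax, ay, az, fingers
```

```bash
python3 -m inch '[{"dx":0.343,"dy":-0.345,"dz":0,"ax":0,"ay":0,"az":0,"fingers":1},{"dx":0.343,"dy":-0.345,"dz":0,"ax":0,"ay":0,"az":0,"fingers":1},{"dx":0.343,"dy":-0.345,"dz":0,"ax":0,"ay":0,"az":0,"fingers":1},{"dx":0.343,"dy":-0.345,"dz":0,"ax":0,"ay":0,"az":0,"fingers":1},{"dx":0.343,"dy":-0.345,"dz":0,"ax":0,"ay":0,"az":0,"fingers":1},{"dx":0.343,"dy":-0.345,"dz":0,"ax":0,"ay":0,"az":0,"fingers":1},{"dx":0.343,"dy":-0.345,"dz":0,"ax":0,"ay":0,"az":0,"fingers":1},{"dx":0.53,"dy":-0.728,"dz":0.1,"ax":0,"ay":0,"az":0,"fingers":1},{"dx":0.53,"dy":-0.728,"dz":0.1,"ax":0,"ay":0,"az":0,"fingers":1},{"dx":0.53,"dy":-0.728,"dz":0.1,"ax":0,"ay":0,"az":0,"fingers":1},{"dx":0.53,"dy":-0.728,"dz":0.1,"ax":0,"ay":0,"az":0,"fingers":1},{"dx":0.53,"dy":-0.728,"dz":0.1,"ax":0,"ay":0,"az":0,"fingers":1},{"dx":0.53,"dy":-0.728,"dz":0.1,"ax":0,"ay":0,"az":0,"fingers":1},{"dx":0.53,"dy":-0.728,"dz":0.1,"ax":0,"ay":0,"az":0,"fingers":1},{"dx":0.53,"dy":-0.728,"dz":0.1,"ax":0,"ay":0,"az":0,"fingers":1},{"dx":0.53,"dy":-0.728,"dz":0.1,"ax":0,"ay":0,"az":0,"fingers":1},{"dx":0.53,"dy":-0.728,"dz":0.1,"ax":0,"ay":0,"az":0,"fingers":1},{"dx":0.53,"dy":-0.728,"dz":0.1,"ax":0,"ay":0,"az":0,"fingers":1}]' 30
python3 - <<'E'
from h import *
s=bot.read_state(); print(s["time"],s["tool_pos"],s["q"][5],to([.5024,.1756,.044],13.6,s))
E
```

```text
time: 2.75
tool_pos: [0.5028, 0.1748, 0.1317]
tcp_rot: [3.12, 0.369, 0.001]
wrist_force: [-0.1, 0.3, -0.9]
width: 1.004
2.75 [0.5027852  0.17481271 0.13166891] 1.6233811801720712 (array([-0.2, -0.9, 87.7]), array([ 0. , -0. , -0.1]))
```

```bash
python3 -m inch '[{"dx":0,"dy":-0.001,"dz":0.05,"ax":0,"ay":0,"az":0,"fingers":1},{"dx":0,"dy":-0.001,"dz":0.075,"ax":0,"ay":0,"az":0,"fingers":1},{"dx":0,"dy":-0.001,"dz":0.087,"ax":0,"ay":0,"az":0,"fingers":1},{"dx":0,"dy":-0.001,"dz":0.087,"ax":0,"ay":0,"az":0,"fingers":1},{"dx":0,"dy":-0.001,"dz":0.087,"ax":0,"ay":0,"az":0,"fingers":0},{"dx":0,"dy":-0.001,"dz":0.087,"ax":0,"ay":0,"az":0,"fingers":-1},{"dx":0,"dy":-0.001,"dz":0.087,"ax":0,"ay":0,"az":0,"fingers":-1},{"dx":0,"dy":-0.001,"dz":0.087,"ax":0,"ay":0,"az":0,"fingers":-1},{"dx":0,"dy":-0.001,"dz":0.087,"ax":0,"ay":0,"az":0,"fingers":-1},{"dx":0,"dy":-0.001,"dz":0.087,"ax":0,"ay":0,"az":0,"fingers":-1}]' 30
python3 - <<'E'
from h import *
s=bot.read_state(); print(s["torque"],s["q"][5]); bot.read_camera("top")
E
```

```text
time: 4.0
tool_pos: [0.5035, 0.1754, 0.0459]
tcp_rot: [3.119, 0.37, 0.003]
wrist_force: [-0.7, -3.0, 5.7]
width: 0.388
[-0.59056962  0.06981328  0.07782376] 1.6251719951431243
```

```bash
python3 -m inch '[{"dx":0,"dy":0,"dz":0,"ax":0,"ay":0,"az":-10,"fingers":-1},{"dx":0,"dy":0,"dz":0,"ax":0,"ay":0,"az":-20,"fingers":-1},{"dx":0,"dy":0,"dz":0,"ax":0,"ay":0,"az":-30,"fingers":-1},{"dx":0,"dy":0,"dz":0,"ax":0,"ay":0,"az":-40,"fingers":-1},{"dx":0,"dy":0,"dz":0,"ax":0,"ay":0,"az":-50,"fingers":-1},{"dx":0,"dy":0,"dz":0,"ax":0,"ay":0,"az":-60,"fingers":-1},{"dx":0,"dy":0,"dz":0,"ax":0,"ay":0,"az":-68,"fingers":-1},{"dx":0,"dy":0,"dz":0,"ax":0,"ay":0,"az":-74,"fingers":-1},{"dx":0,"dy":0,"dz":0,"ax":0,"ay":0,"az":-74,"fingers":-1}]'
python3 - <<'E'
from h import *
s=bot.read_state(); print(s["torque"],s["q"][5])
p,d=bot.read_camera("top")
c=cv2.resize(p[145:235,125:235],None,fx=5,fy=5,interpolation=cv2.INTER_CUBIC)
cv2.imwrite("pics/c3.png",cv2.convertScaleAbs(c,alpha=1.6))
E
```

```text
time: 5.18
tool_pos: [0.5021, 0.1765, 0.0459]
tcp_rot: [-2.268, -2.173, -0.0]
wrist_force: [-4.5, 3.4, 3.4]
width: 0.384
[0.54820928 0.66814366 0.0739716 ] 0.3327142957417211
```

```bash
python3 -m inch '[{"dx":0,"dy":0,"dz":0,"ax":0,"ay":0,"az":-3,"fingers":-1},{"dx":0,"dy":0,"dz":0,"ax":0,"ay":0,"az":-6,"fingers":-1},{"dx":0,"dy":0,"dz":0,"ax":0,"ay":0,"az":-6,"fingers":-1}]'; python3 -c "
from h import *
s=bot.read_state(); print(s['torque'],s['q'][5],to([.5,.17,.04],88))"
```

```text
time: 5.6
tool_pos: [0.5019, 0.1766, 0.0459]
tcp_rot: [-2.152, -2.287, -0.0]
wrist_force: [-1.3, -0.6, -0.0]
width: 0.389
[-0.04930594  0.10117752  0.05423562] 0.22910419618363528 (array([-6.5, -2.3,  5.9]), array([-0. , -0. ,  5.5]))
```

```bash
for i in 1; do python3 -m inch '[{"dx":0,"dy":0,"dz":0,"ax":0,"ay":0,"az":-3,"fingers":-1},{"dx":0,"dy":0,"dz":0,"ax":0,"ay":0,"az":-6,"fingers":-1},{"dx":0,"dy":0,"dz":0,"ax":0,"ay":0,"az":-6,"fingers":-1}]'; python3 -c "
from h import *
s=bot.read_state(); print(s['torque'],s['q'][5])"; done
python3 -m inch '[{"dx":0,"dy":0,"dz":0,"ax":0,"ay":0,"az":-3,"fingers":-1},{"dx":0,"dy":0,"dz":0,"ax":0,"ay":0,"az":-4,"fingers":-1},{"dx":0,"dy":0,"dz":0,"ax":0,"ay":0,"az":-4,"fingers":-1}]'; python3 -c "
from h import *
s=bot.read_state(); print(s['torque'],s['q'][5])"
```

```text
time: 5.98
tool_pos: [0.5017, 0.1765, 0.0459]
tcp_rot: [-2.031, -2.395, 0.0]
wrist_force: [-0.3, -0.9, 1.4]
width: 0.387
[-0.06140672  0.05130379  0.02368035] 0.12562306350921829
time: 6.35
tool_pos: [0.5016, 0.1766, 0.0459]
tcp_rot: [-1.947, -2.464, 0.0]
wrist_force: [-1.0, -0.6, 1.5]
width: 0.391
[-0.17486275  0.11507234 -0.00280201] 0.05685273954517921
```

```bash
python3 -m inch '[{"dx":0,"dy":0,"dz":0,"ax":0,"ay":0,"az":-3,"fingers":-1},{"dx":0,"dy":0,"dz":0,"ax":0,"ay":0,"az":-6,"fingers":-1},{"dx":0,"dy":0,"dz":0,"ax":0,"ay":0,"az":-6,"fingers":-1}]'
python3 - <<'E'
from h import *
s=bot.read_state(); print(s['torque'],s['q'][5])
p,d=bot.read_camera("side")
c=cv2.resize(p[200:300,145:265],None,fx=5,fy=5,interpolation=cv2.INTER_CUBIC)
cv2.imwrite("pics/c4.png",cv2.convertScaleAbs(c,alpha=1.6))
E
```

```text
time: 6.72
tool_pos: [0.5015, 0.1765, 0.0459]
tcp_rot: [-1.817, -2.561, 0.001]
wrist_force: [-1.5, -1.1, 1.7]
width: 0.388
[-0.16868755  0.15814534  0.12848339] -0.046686973302905124
```

View pics/c4.png

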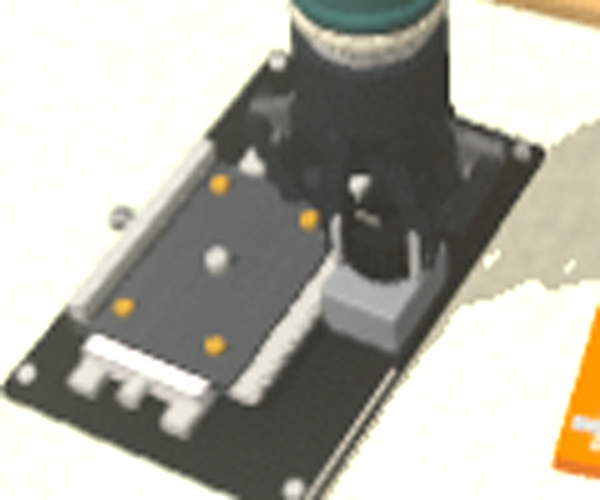

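```bash
cat >> h.py <<'E'
from scipy.optimize import least_squares
TH=.1161
L=[(0,0,.041),(.028,.048,.036),(.028,-.048,.036),(-.028,-.048,.036),(-.028,.048,.036)]
def fitpin(n,uv,idx=range(5)):
    def f(s):
        c=np.array(L)[list(idx)]; c[:,:2]=c[:,:2]@R.from_euler('z',s[2]).as_matrix()[:2,:2].T+s[:2]; return (proj(n,c)-uv).ravel()
    r=least_squares(f,[.58,.2,.116]); return r.x,np.round(r.fun,1)
E
python3 - <<'E'
from h import *
q=lambda a,o,k:(np.array(a,float)+.5)/k-.5+o
Rz=R.from_euler('z',TH).as_matrix()[:2,:2]
a=fitpin("side",q([(189,366),(115,404),(190,308),(261,336),(188,434)],[145,155],4))
b=fitpin("side",q([(217,258),(123,307),(219,184),(309,219),(214,345)],[145,200],5))
print(a,b,(b[0][:2]-a[0][:2])@Rz)
E
```

```text
(array([0.58187627, 0.1978463 , 0.1218208 ]), array([-0.1, -0.4, -0.1,  0.2,  0.1,  0.1,  0.1, -0.1, -0. ,  0.2])) (array([0.57948472, 0.21749951, 0.11900709]), array([-0.1, -0.3, -0.1,  0. ,  0.1,  0.1, -0.1,  0. ,  0.1,  0.1])) [-9.88288057e-05  1.97979390e-02]
```

The carriage has moved 19.8 mm (1.65 rad) for 1.67 rad of turning, so the grip isn't slipping. The stop isn't clearly felt yet, so I'll turn on in small steps.

```bash
cat > t.py <<'E'
from h import *
s=bot.read_state(); print('torque',np.round(s['torque'],3),'q6',round(s['q'][5],4),'t6',round(s['joint_torque'][5],3))
E
python3 -m inch '[{"dx":0,"dy":0,"dz":0,"ax":0,"ay":0,"az":-3,"fingers":-1},{"dx":0,"dy":0,"dz":0,"ax":0,"ay":0,"az":-3,"fingers":-1}]' | tail -1; python3 t.py;python3 -m inch '[{"dx":0,"dy":0,"dz":0,"ax":0,"ay":0,"az":-3,"fingers":-1},{"dx":0,"dy":0,"dz":0,"ax":0,"ay":0,"az":-3,"fingers":-1}]'|tail -1; python3 t.py
```

```text
width: 0.385
torque [ 0.304  0.356 -0.227] q6 -0.0969 t6 -0.389
width: 0.386
torque [ 0.676  0.59  -0.375] q6 -0.1472 t6 -0.483
```

```bash
cat >> h.py <<'E'
def blobs(n,p,box):
    "brass lifter centroids in box (l,t,r,b)"
    l,t,r,b=box; h=cv2.cvtColor(cv2.resize(p[t:b,l:r],None,fx=4,fy=4,interpolation=cv2.INTER_CUBIC),cv2.COLOR_BGR2HSV)
    m=cv2.inRange(h,(8,120,70),(28,255,255)); k,_,st,c=cv2.connectedComponentsWithStats(m)
    return [((x+.5)/4-.5+l,(y+.5)/4-.5+t,int(s[4])) for s,(x,y) in zip(st[1:],c[1:]) if s[4]>25]
E
python3 - <<'E'
from h import *
for n,f,box in(("side","side0",(150,205,222,285)),("side",None,(150,205,222,285)),("top","top0",(135,160,205,205)),("top",None,(135,160,205,205))):
    p=cv2.imread(f"pics/{f}.png") if f else bot.read_camera(n)[0]
    B=blobs(n,p,box); X=at_z(n,[b[:2] for b in B],.036); print(n,f,[(round(b[0],1),round(b[1],1),b[2]) for b in B],np.round(X[:,:2]@R.from_euler('z',TH).as_matrix()[:2,:2]*1000,1).tolist())
E
python3 t.py
```

```text
side side0 [(np.float64(192.3), np.float64(231.7), 158), (np.float64(210.0), np.float64(238.5), 153), (np.float64(173.4), np.float64(255.6), 165), (np.float64(191.6), np.float64(263.2), 185)] [[629.2, 81.1], [573.0, 80.8], [628.8, 176.7], [572.7, 176.8]]
side None [(np.float64(188.4), np.float64(236.5), 169), (np.float64(206.3), np.float64(243.4), 176), (np.float64(169.2), np.float64(261.0), 166), (np.float64(187.5), np.float64(268.7), 187)] [[629.3, 101.2], [573.1, 100.9], [628.5, 196.9], [572.7, 196.7]]
top top0 [(np.float64(185.3), np.float64(172.9), 62), (np.float64(154.2), np.float64(177.3), 72), (np.float64(187.4), np.float64(191.3), 76), (np.float64(156.0), np.float64(195.4), 92)] [[629.3, 82.5], [628.8, 178.5], [573.2, 82.3], [573.2, 178.4]]
top None [(np.float64(178.8), np.float64(173.9), 74), (np.float64(180.9), np.float64(192.1), 70)] [[628.9, 102.5], [573.4, 102.2]]
torque [ 0.693  0.547 -0.364] q6 -0.1473 t6 -0.388
```

The stop is clearly felt: 0.37 N m, with the carriage advanced 20.05 mm by both cameras. Now I'll open the gripper, rise and move above the plate.

```bash
python3 -m inch '[{"dx":0,"dy":0,"dz":0,"ax":0,"ay":0,"az":0,"fingers":-0.1},{"dx":0,"dy":0,"dz":0,"ax":0,"ay":0,"az":0,"fingers":0.3},{"dx":0,"dy":0,"dz":0,"ax":0,"ay":0,"az":0,"fingers":0.6},{"dx":0,"dy":0,"dz":0,"ax":0,"ay":0,"az":0,"fingers":1},{"dx":0,"dy":0,"dz":-0.02,"ax":0,"ay":0,"az":0,"fingers":1},{"dx":0,"dy":0,"dz":-0.07,"ax":0,"ay":0,"az":0,"fingers":1},{"dx":0,"dy":0,"dz":-0.13,"ax":0,"ay":0,"az":0,"fingers":1},{"dx":0,"dy":0,"dz":-0.13,"ax":0,"ay":0,"az":0,"fingers":1}]' 60
python3 - <<'E'
from h import *
print(to([.553,-.154,.13],10.5))
E
```

```text
time: 8.38
tool_pos: [0.5056, 0.1785, 0.1824]
tcp_rot: [1.685, 2.646, 0.016]
wrist_force: [0.7, -0.3, -0.1]
width: 1.0
(array([-321.5,  -98.2,   50.9]), array([  0.4,  -0.6, 104.5]))
```

```bash
python3 -m inch '[{"dx":-0.05,"dy":-0.015,"dz":0.005,"ax":0,"ay":0,"az":10,"fingers":1},{"dx":-0.1,"dy":-0.03,"dz":0.01,"ax":0,"ay":0,"az":20,"fingers":1},{"dx":-0.15,"dy":-0.045,"dz":0.01,"ax":0,"ay":0,"az":30,"fingers":1},{"dx":-0.2,"dy":-0.06,"dz":0.02,"ax":0,"ay":0,"az":40,"fingers":1},{"dx":-0.25,"dy":-0.076,"dz":0.03,"ax":0,"ay":0,"az":50,"fingers":1},{"dx":-0.3,"dy":-0.09,"dz":0.04,"ax":0,"ay":0,"az":60,"fingers":1},{"dx":-0.321,"dy":-0.098,"dz":0.05,"ax":0.2,"ay":-0.3,"az":70,"fingers":1},{"dx":-0.321,"dy":-0.098,"dz":0.05,"ax":0.3,"ay":-0.5,"az":80,"fingers":1},{"dx":-0.321,"dy":-0.098,"dz":0.05,"ax":0.4,"ay":-0.6,"az":90,"fingers":1},{"dx":-0.321,"dy":-0.098,"dz":0.05,"ax":0.4,"ay":-0.6,"az":100,"fingers":1},{"dx":-0.321,"dy":-0.098,"dz":0.05,"ax":0.4,"ay":-0.6,"az":104.5,"fingers":1},{"dx":-0.321,"dy":-0.098,"dz":0.05,"ax":0.4,"ay":-0.6,"az":104.5,"fingers":1},{"dx":-0.321,"dy":-0.098,"dz":0.05,"ax":0.4,"ay":-0.6,"az":104.5,"fingers":1}]'
python3 - <<'E'
from h import *
print(to([.553,-.154,.025],10.5))
Rz=R.from_euler('z',TH).as_matrix()[:2,:2]; out=[]
for n,box in(("side",(150,205,222,285)),("top",(130,160,205,205))):
    p,d=bot.read_camera(n); B=blobs(n,p,box); X=at_z(n,[b[:2] for b in B],.036); print(n,np.round(X[:,:2]@Rz*1000,1).tolist())
    if n=="side": a=p[195:295,145:265]
    else: b=p[145:245,125:245]
    np.save(f"pics/{n}1d.npy",d); cv2.imwrite(f"pics/{n}1.png",p)
c=np.hstack([cv2.resize(x,None,fx=3.3,fy=3.3,interpolation=cv2.INTER_CUBIC) for x in(a,b)])
cv2.imwrite("pics/c5.png",cv2.convertScaleAbs(c,alpha=1.6))
E
```

```text
time: 10.0
tool_pos: [0.5526, -0.1534, 0.1303]
tcp_rot: [-3.127, -0.29, 0.002]
wrist_force: [0.1, 0.6, -0.1]
width: 0.998
(array([  0.4,   0.8, 105.3]), array([-0.1,  0.1,  0.1]))
side [[629.3, 101.2], [573.0, 101.1], [628.4, 196.7], [572.8, 196.7]]
top [[628.8, 102.4], [628.8, 198.4], [573.4, 102.0], [573.1, 198.2]]
```

View pics/c5.png

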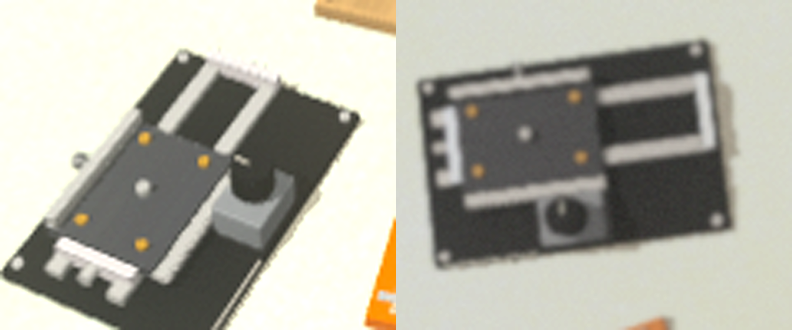

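The carriage sits against the stop block: in the right half the block's edge is at (455,145), and the knob's line at (560,208) points at the carriage. Now the plate.

```bash
python3 -m inch '[{"dx":0,"dy":0.001,"dz":0.05,"ax":0,"ay":0,"az":0,"fingers":1},{"dx":0,"dy":0.001,"dz":0.085,"ax":0,"ay":0,"az":0,"fingers":1},{"dx":0,"dy":0.001,"dz":0.104,"ax":0,"ay":0,"az":0,"fingers":1},{"dx":0,"dy":0.001,"dz":0.105,"ax":0,"ay":0,"az":0,"fingers":0.4},{"dx":0,"dy":0.001,"dz":0.105,"ax":0,"ay":0,"az":0,"fingers":0},{"dx":0,"dy":0.001,"dz":0.105,"ax":0,"ay":0,"az":0,"fingers":-0.4},{"dx":0,"dy":0.001,"dz":0.105,"ax":0,"ay":0,"az":0,"fingers":-0.6},{"dx":0,"dy":0.001,"dz":0.105,"ax":0,"ay":0,"az":0,"fingers":-1},{"dx":0,"dy":0.001,"dz":0.105,"ax":0,"ay":0,"az":0,"fingers":-1},{"dx":0,"dy":0.001,"dz":0.105,"ax":0,"ay":0,"az":0,"fingers":-1},{"dx":0,"dy":0.001,"dz":0.105,"ax":0,"ay":0,"az":0,"fingers":-1},{"dx":0,"dy":0.001,"dz":0.105,"ax":0,"ay":0,"az":0,"fingers":-1}]' 60; python3 t.py
```

```text
time: 11.6
tool_pos: [0.5538, -0.1547, 0.0269]
tcp_rot: [3.128, 0.289, 0.002]
wrist_force: [-2.0, -0.5, 6.2]
width: 0.151
torque [0.004 0.173 0.029] q6 1.0702 t6 0.059
```

```bash
python3 -m inch '[{"dx":0,"dy":0,"dz":-0.01,"ax":0,"ay":0,"az":0,"fingers":-1},{"dx":0,"dy":0,"dz":-0.04,"ax":0,"ay":0,"az":0,"fingers":-1},{"dx":0,"dy":0,"dz":-0.09,"ax":0,"ay":0,"az":0,"fingers":-1},{"dx":0,"dy":0,"dz":-0.12,"ax":0,"ay":0,"az":0,"fingers":-1},{"dx":0,"dy":0,"dz":-0.12,"ax":0,"ay":0,"az":0,"fingers":-1},{"dx":0,"dy":0,"dz":-0.12,"ax":0,"ay":0,"az":0,"fingers":-1}]'; python3 t.py
python3 - <<'E'
from h import *
Rz=R.from_euler('z',6.8,degrees=True).as_matrix()[:2,:2]
pin=R.from_euler('z',TH).as_matrix()[:2,:2]@[.60095,.1496]
pre=pin+Rz@[-.002,-.022]   # short of the pin
print("pin",pin,"pre",pre,to([*pre,.13],96.8))
s=bot.read_state(); tp=np.array(s["tool_pos"])
p,d=bot.read_camera("side"); cv2.imwrite("pics/side2.png",p); u,v=proj("side",[tp])[0].astype(int)
m=np.zeros(d.shape,bool); m[v-35:v+45,u-55:u+55]=1; P=cloud("side",d,m)-tp
Q=R.from_rotvec(s["tcp_rot"]).inv().apply(P)
T=Q[(abs(Q[:,2]-.008)<.005)&(abs(Q[:,0])<.075)&(abs(Q[:,1])<.05)]
A=np.c_[T[:,:2],np.ones(len(T))]; c=np.linalg.lstsq(A,T[:,2],rcond=None)[0]; r=T[:,2]-A@c
T=T[abs(r)<.003]; print("tilt deg",np.degrees(c[:2]),"top face z below tcp",c[2],len(T),"x",T[:,0].min(),T[:,0].max(),"y",T[:,1].min(),T[:,1].max(),cv2.minAreaRect((T[:,:2]*1000).astype(np.float32)))
c=cv2.resize(p[v-70:v+60,u-80:u+80],None,fx=3.5,fy=3.5,interpolation=cv2.INTER_CUBIC); cv2.imwrite("pics/c6.png",cv2.convertScaleAbs(c,alpha=1.4))
E
```

```text
time: 12.35
tool_pos: [0.5524, -0.1543, 0.1453]
tcp_rot: [-3.127, -0.289, 0.002]
wrist_force: [0.0, 0.0, -3.3]
width: 0.15
torque [ 0.043  0.09  -0.013] q6 1.0703 t6 0.0
pin [0.57957481 0.21820655] pre [0.58019377 0.1961245 ] (array([  91.6, -339.4,   15.5]), array([ -0.1,   0. , -86.2]))
tilt deg [-0.11308481 -0.28236827] top face z below tcp 0.008379755970789203 489 x -0.06356728420155842 0.05898315825078127 y -0.04271787317449137 0.04228833527958515 ((-2.215526580810547, -0.16029739379882812), (84.42900085449219, 122.4460678100586), 89.66339874267578)
```

View pics/c6.png

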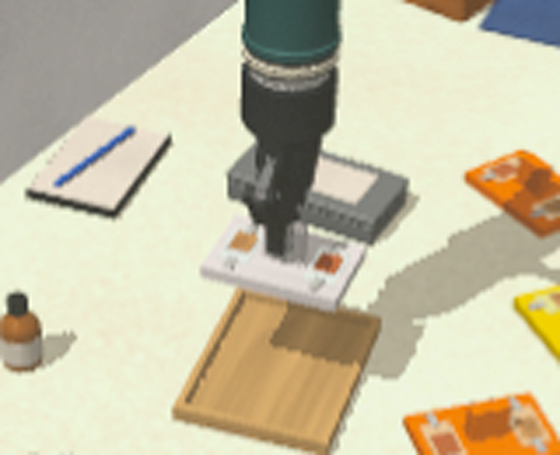

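The plate hangs level from its grip with the tray empty below it: plate at (280,260), tilt ≤0.3°, mass about 0.33 kg. Now carry it over to the stage.

```bash
python3 -m inch '[{"dx":0.01,"dy":-0.038,"dz":0,"ax":0,"ay":0,"az":-9,"fingers":-1},{"dx":0.02,"dy":-0.076,"dz":0,"ax":0,"ay":0,"az":-18,"fingers":-1},{"dx":0.03,"dy":-0.113,"dz":0,"ax":0,"ay":0,"az":-27,"fingers":-1},{"dx":0.04,"dy":-0.15,"dz":0,"ax":0,"ay":0,"az":-36,"fingers":-1},{"dx":0.05,"dy":-0.19,"dz":0,"ax":0,"ay":0,"az":-45,"fingers":-1},{"dx":0.06,"dy":-0.225,"dz":0,"ax":0,"ay":0,"az":-54,"fingers":-1},{"dx":0.07,"dy":-0.26,"dz":0.004,"ax":0,"ay":0,"az":-63,"fingers":-1},{"dx":0.08,"dy":-0.3,"dz":0.008,"ax":0,"ay":0,"az":-72,"fingers":-1},{"dx":0.087,"dy":-0.325,"dz":0.015,"ax":0,"ay":0,"az":-80,"fingers":-1},{"dx":0.0916,"dy":-0.3394,"dz":0.015,"ax":0,"ay":0,"az":-86.2,"fingers":-1},{"dx":0.0916,"dy":-0.3394,"dz":0.015,"ax":0,"ay":0,"az":-86.2,"fingers":-1},{"dx":0.0916,"dy":-0.3394,"dz":0.015,"ax":0,"ay":0,"az":-86.2,"fingers":-1}]'
cat > w.py <<'E'
# TCP relative to pin in stage axes (mm), force on tool in stage axes
from h import *
s=bot.read_state(); Rz=R.from_euler('z',6.8,degrees=True)
pin=np.array([.57957,.21821,.032])
print("t",round(s["time"],2),"tcp-pin",np.round(Rz.inv().apply(s["tool_pos"]-pin)*1000,1),"F",np.round(Rz.inv().apply(s["wrist_force"]),1),"M",np.round(Rz.inv().apply(s["torque"]),2),"w",s["width"], "turn to level",to(s["tool_pos"],96.8,s)[1])
E
python3 w.py
python3 - <<'E'
from h import *
s=bot.read_state(); tp=np.array(s["tool_pos"])
for n in("top","side"):
    p,d=bot.read_camera(n); u,v=proj(n,[tp])[0].astype(int)
    m=np.zeros(d.shape,bool); m[v-45:v+45,u-55:u+55]=1; P=cloud(n,d,m)-tp
    Q=R.from_rotvec(s["tcp_rot"]).inv().apply(P)
    T=Q[(abs(Q[:,2]-.008)<.004)&(abs(Q[:,0])<.075)&(abs(Q[:,1])<.055)]
    r=cv2.minAreaRect((T[:,:2]*1000).astype(np.float32)); print(n,len(T),r,np.median(T[:,2]))
E
```

```text
time: 13.9
tool_pos: [0.5787, 0.1955, 0.1284]
tcp_rot: [-2.086, -2.344, 0.006]
wrist_force: [-0.8, 0.7, -2.8]
width: 0.152
t 13.9 tcp-pin [ -3.5 -22.4  96.4] F [-0.7  0.8 -2.8] M [ 0.05 -0.03  0.01] w 0.15199388517221105 turn to level [-0.3 -0.  -0.1]
top 587 ((-4.560890197753906, 1.1837882995605469), (115.99054718017578, 80.57369995117188), 0.06713540852069855) 0.0072553768115592235
side 739 ((-4.101528167724609, 1.2655754089355469), (124.88557434082031, 83.1791000366211), 0.6387941837310791) 0.006910194178053678
```

```bash
python3 -m inch '[{"dx":0,"dy":0,"dz":0.03,"ax":-0.3,"ay":0,"az":0,"fingers":-1},{"dx":0,"dy":0,"dz":0.05,"ax":-0.3,"ay":0,"az":0,"fingers":-1},{"dx":0,"dy":0,"dz":0.06,"ax":-0.3,"ay":0,"az":0,"fingers":-1},{"dx":0,"dy":0,"dz":0.06,"ax":-0.3,"ay":0,"az":0,"fingers":-1}]'>/dev/null; python3 w.py;  python3 -m inch '[{"dx":0,"dy":0,"dz":0.0015,"ax":0,"ay":0,"az":0,"fingers":-1},{"dx":0,"dy":0,"dz":0.003,"ax":0,"ay":0,"az":0,"fingers":-1},{"dx":0,"dy":0,"dz":0.004,"ax":0,"ay":0,"az":0,"fingers":-1},{"dx":0,"dy":0,"dz":0.004,"ax":0,"ay":0,"az":0,"fingers":-1}]'>/dev/null; python3 w.py
```

```text
t 14.5 tcp-pin [ -4.  -22.9  36.2] F [ 0.4  0.1 -3.1] M [-0.02  0.02  0.01] w 0.15022139007295976 turn to level [-0.  -0.  -0.2]
t 15.0 tcp-pin [ -3.8 -22.9  32.4] F [ 0.4 -0.9 -2.9] M [-0.01 -0.02 -0.02] w 0.14923425785065192 turn to level [-0.  -0.  -0.2]
```

```bash
python3 -m inch '[{"dx":0,"dy":0.001,"dz":0.0005,"ax":0,"ay":0,"az":-0.2,"fingers":-1},{"dx":0,"dy":0.002,"dz":0.001,"ax":0,"ay":0,"az":-0.2,"fingers":-1},{"dx":0,"dy":0.0025,"dz":0.0015,"ax":0,"ay":0,"az":-0.2,"fingers":-1},{"dx":0,"dy":0.0025,"dz":0.002,"ax":0,"ay":0,"az":-0.2,"fingers":-1},{"dx":0,"dy":0.0025,"dz":0.002,"ax":0,"ay":0,"az":-0.2,"fingers":-1}]'>/dev/null; python3 w.py;  python3 -m inch '[{"dx":0,"dy":0,"dz":0.0005,"ax":0,"ay":0,"az":0,"fingers":-1},{"dx":0,"dy":0,"dz":0.001,"ax":0,"ay":0,"az":0,"fingers":-1},{"dx":0,"dy":0,"dz":0.001,"ax":0,"ay":0,"az":0,"fingers":-1}]'>/dev/null; python3 w.py
```

```text
t 15.62 tcp-pin [ -1.5 -22.9  30.3] F [-0.5 -0.1 -3.4] M [-0.01 -0.03 -0.02] w 0.15271690264142693 turn to level [-0. -0.  0.]
t 16.0 tcp-pin [ -1.6 -22.9  29.2] F [-0.4 -0.4 -3.1] M [-0.01 -0.03 -0.02] w 0.1515965999835976 turn to level [-0.1 -0.   0. ]
```

```bash
python3 -m inch '[{"dx":0,"dy":0,"dz":0.0005,"ax":0,"ay":0,"az":0,"fingers":-1},{"dx":0,"dy":0,"dz":0.0008,"ax":0,"ay":0,"az":0,"fingers":-1},{"dx":0,"dy":0,"dz":0.0008,"ax":0,"ay":0,"az":0,"fingers":-1}]'>/dev/null; python3 w.py;  python3 -m inch '[{"dx":0,"dy":0,"dz":0.0005,"ax":0,"ay":0,"az":0,"fingers":-1},{"dx":0,"dy":0,"dz":0.0008,"ax":0,"ay":0,"az":0,"fingers":-1},{"dx":0,"dy":0,"dz":0.0008,"ax":0,"ay":0,"az":0,"fingers":-1}]'>/dev/null; python3 w.py
```

```text
t 16.38 tcp-pin [ -1.4 -22.9  28.9] F [-1.5 -0.1  1.5] M [0.02 0.29 0.05] w 0.14729320797853215 turn to level [-0. -0.  0.]
t 16.75 tcp-pin [ -1.4 -22.9  28.8] F [-2.3 -1.4  5.4] M [0.01 0.68 0.08] w 0.15243255519251708 turn to level [-0. -0.  0.]
```

```bash
python3 -m inch '[{"dx":0,"dy":0,"dz":-0.0006,"ax":0,"ay":0,"az":0,"fingers":-1},{"dx":0,"dy":0,"dz":-0.0006,"ax":0,"ay":0,"az":0,"fingers":-1}]'>/dev/null; python3 w.py;  python3 -m inch '[{"dx":0,"dy":0.0008,"dz":0,"ax":0,"ay":0,"az":0,"fingers":-1},{"dx":0,"dy":0.0008,"dz":0,"ax":0,"ay":0,"az":0,"fingers":-1}]'>/dev/null; python3 w.py
python3 -m inch '[{"dx":0,"dy":0.0008,"dz":0,"ax":0,"ay":0,"az":0,"fingers":-1},{"dx":0,"dy":0.0008,"dz":0,"ax":0,"ay":0,"az":0,"fingers":-1}]'>/dev/null; python3 w.py
```

```text
t 17.0 tcp-pin [ -1.3 -22.9  29. ] F [-0.2  1.2 -1.8] M [ 0.09  0.05 -0.09] w 0.15554715081155507 turn to level [-0. -0.  0.]
t 17.25 tcp-pin [ -0.6 -22.9  28.9] F [-1.6 -0.4  0.9] M [0.05 0.31 0.06] w 0.1576618571427996 turn to level [-0. -0.  0.]
t 17.5 tcp-pin [  0.3 -22.8  28.9] F [-1.4 -0.1 -0.1] M [0.18 0.36 0.08] w 0.1478180798905957 turn to level [-0.  -0.1  0. ]
```

```bash
python3 -m inch '[{"dx":0,"dy":0.0006,"dz":-0.0002,"ax":0,"ay":0,"az":0,"fingers":-1},{"dx":0,"dy":0.0006,"dz":-0.0002,"ax":0,"ay":0,"az":0,"fingers":-1}]'>/dev/null; python3 w.py;  python3 -m inch '[{"dx":0,"dy":0.0006,"dz":0,"ax":0,"ay":0,"az":0,"fingers":-1},{"dx":0,"dy":0.0006,"dz":0,"ax":0,"ay":0,"az":0,"fingers":-1}]'>/dev/null; python3 w.py
```

```text
t 17.75 tcp-pin [  0.6 -22.8  28.9] F [-2.9  0.2 -0.3] M [0.05 0.4  0.01] w 0.15461034529019893 turn to level [-0.1 -0.1  0. ]
t 18.0 tcp-pin [  0.7 -22.8  28.9] F [-4.1  0.4  2.6] M [0.09 0.81 0.06] w 0.14883355480100255 turn to level [-0.1 -0.   0. ]
```

Fence contact is felt at tcp x = +0.7 mm, which matches the expected 0.75 mm of play. I'll ease off slightly and slide along with a light press.

```bash
python3 -m inch '[{"dx":0.0,"dy":-0.0004,"dz":0.0002,"ax":0,"ay":0,"az":0,"fingers":-1},{"dx":0.003,"dy":-0.0004,"dz":0.0003,"ax":0,"ay":0,"az":0,"fingers":-1},{"dx":0.006,"dy":-0.0004,"dz":0.0003,"ax":0,"ay":0,"az":0,"fingers":-1},{"dx":0.009,"dy":-0.0004,"dz":0.0003,"ax":0,"ay":0,"az":0,"fingers":-1},{"dx":0.012,"dy":-0.0004,"dz":0.0003,"ax":0,"ay":0,"az":0,"fingers":-1},{"dx":0.015,"dy":-0.0004,"dz":0.0003,"ax":0,"ay":0,"az":0,"fingers":-1},{"dx":0.018,"dy":-0.0004,"dz":0.0003,"ax":0,"ay":0,"az":0,"fingers":-1},{"dx":0.02,"dy":-0.0004,"dz":0.0003,"ax":0,"ay":0,"az":0,"fingers":-1},{"dx":0.02,"dy":-0.0004,"dz":0.0003,"ax":0,"ay":0,"az":0,"fingers":-1}]'>/dev/null; python3 w.py
```

```text
t 19.12 tcp-pin [ 0.6 -3.4 28.8] F [-2.4 -4.9  2.6] M [-0.76  0.45  0.05] w 0.15077762482084928 turn to level [-0.1  0.   0.1]
```

```bash
python3 -m inch '[{"dx":0.001,"dy":0,"dz":0.0005,"ax":0,"ay":0,"az":0,"fingers":-1},{"dx":0.002,"dy":0,"dz":0.0005,"ax":0,"ay":0,"az":0,"fingers":-1},{"dx":0.002,"dy":0,"dz":0.0005,"ax":0,"ay":0,"az":0,"fingers":-1}]'>/dev/null; python3 w.py
```

```text
t 19.5 tcp-pin [ 0.6 -2.3 28.7] F [-3.9 -6.1  5.2] M [-0.93  0.64  0.01] w 0.15178286448702835 turn to level [-0.1  0.1  0.1]
```

```bash
for i in 1 2 ; do :; done; python3 -m inch '[{"dx":0.001,"dy":-0.0003,"dz":0.0002,"ax":0,"ay":0,"az":0,"fingers":-1},{"dx":0.002,"dy":-0.0003,"dz":0.0002,"ax":0,"ay":0,"az":0,"fingers":-1},{"dx":0.002,"dy":-0.0003,"dz":0.0002,"ax":0,"ay":0,"az":0,"fingers":-1}]'>/dev/null; python3 w.py; python3 -m inch '[{"dx":0.001,"dy":-0.0002,"dz":0.0003,"ax":0,"ay":0,"az":0,"fingers":-1},{"dx":0.002,"dy":-0.0002,"dz":0.0003,"ax":0,"ay":0,"az":0,"fingers":-1},{"dx":0.002,"dy":-0.0002,"dz":0.0003,"ax":0,"ay":0,"az":0,"fingers":-1}]'>/dev/null; python3 w.py
```

```text
t 19.88 tcp-pin [ 0.6  0.4 28. ] F [ 0.7  0.1 -2.3] M [0.1  0.05 0.  ] w 0.15176431156143466 turn to level [-0.1  0.   0. ]
t 20.25 tcp-pin [ 0.3  2.7 27.5] F [-1.   0.  -2.6] M [ 0.01 -0.03  0.02] w 0.15251399350946973 turn to level [-0.1  0.   0.1]
```

```bash
python3 -m inch '[{"dx":0,"dy":0,"dz":0.0005,"ax":0,"ay":0,"az":0,"fingers":-1},{"dx":0,"dy":0,"dz":0.001,"ax":0,"ay":0,"az":0,"fingers":-1},{"dx":0,"dy":0,"dz":0.001,"ax":0,"ay":0,"az":0,"fingers":-1}]'>/dev/null; python3 w.py; python3 -m inch '[{"dx":0,"dy":0,"dz":0.0005,"ax":0,"ay":0,"az":0,"fingers":-1},{"dx":0,"dy":0,"dz":0.001,"ax":0,"ay":0,"az":0,"fingers":-1},{"dx":0,"dy":0,"dz":0.001,"ax":0,"ay":0,"az":0,"fingers":-1}]'>/dev/null; python3 w.py
```

```text
t 20.62 tcp-pin [ 0.3  2.6 26.4] F [-1.  -0.2 -3.9] M [ 0.01  0.01 -0.03] w 0.15017274922424256 turn to level [-0.1  0.   0. ]
t 21.0 tcp-pin [ 0.3  2.6 25.3] F [ 0.7 -0.4 -2.9] M [-0.02  0.05  0.01] w 0.15304171964277102 turn to level [-0.1  0.   0. ]
```

Now 3.5 mm below the riding height with no force, so the socket is over the pin. Pressing down in small steps.

```bash
python3 -m inch '[{"dx":0,"dy":0,"dz":0.0005,"ax":0,"ay":0,"az":0,"fingers":-1},{"dx":0,"dy":0,"dz":0.001,"ax":0,"ay":0,"az":0,"fingers":-1},{"dx":0,"dy":0,"dz":0.0015,"ax":0,"ay":0,"az":0,"fingers":-1},{"dx":0,"dy":0,"dz":0.0015,"ax":0,"ay":0,"az":0,"fingers":-1}]'>/dev/null; python3 w.py; python3 -m inch '[{"dx":0,"dy":0,"dz":0.0005,"ax":0,"ay":0,"az":0,"fingers":-1},{"dx":0,"dy":0,"dz":0.001,"ax":0,"ay":0,"az":0,"fingers":-1},{"dx":0,"dy":0,"dz":0.0015,"ax":0,"ay":0,"az":0,"fingers":-1},{"dx":0,"dy":0,"dz":0.0015,"ax":0,"ay":0,"az":0,"fingers":-1}]'>/dev/null; python3 w.py;python3 -m inch '[{"dx":0,"dy":0,"dz":0.0005,"ax":0,"ay":0,"az":0,"fingers":-1},{"dx":0,"dy":0,"dz":0.001,"ax":0,"ay":0,"az":0,"fingers":-1},{"dx":0,"dy":0,"dz":0.0015,"ax":0,"ay":0,"az":0,"fingers":-1},{"dx":0,"dy":0,"dz":0.0015,"ax":0,"ay":0,"az":0,"fingers":-1}]'>/dev/null; python3 w.py
```

```text
t 21.5 tcp-pin [ 0.3  2.6 24. ] F [-0.8  0.6 -0.6] M [-0.04  0.1   0.06] w 0.14981726023913558 turn to level [-0.1  0.   0. ]
t 22.0 tcp-pin [ 0.3  2.6 22.8] F [-2.4 -0.7  3.5] M [-0.1   0.48  0.03] w 0.15482402035577217 turn to level [-0.1  0.   0. ]
t 22.5 tcp-pin [ 0.4  2.7 21.5] F [-3.6 -1.2  4.3] M [-0.17  0.62  0.04] w 0.1560813317271303 turn to level [-0.1  0.   0. ]
```

```bash
python3 -m inch '[{"dx":0,"dy":0,"dz":0.0005,"ax":0,"ay":0,"az":0,"fingers":-1},{"dx":0,"dy":0,"dz":0.001,"ax":0,"ay":0,"az":0,"fingers":-1},{"dx":0,"dy":0,"dz":0.0013,"ax":0,"ay":0,"az":0,"fingers":-1},{"dx":0,"dy":0,"dz":0.0013,"ax":0,"ay":0,"az":0,"fingers":-1}]'>/dev/null; python3 w.py; python3 -m inch '[{"dx":0,"dy":0,"dz":0.0005,"ax":0,"ay":0,"az":0,"fingers":-1},{"dx":0,"dy":0,"dz":0.001,"ax":0,"ay":0,"az":0,"fingers":-1},{"dx":0,"dy":0,"dz":0.001,"ax":0,"ay":0,"az":0,"fingers":-1}]'>/dev/null; python3 w.py
```

```text
t 23.0 tcp-pin [ 0.3  2.7 20.5] F [-3.8 -1.4  6.3] M [-0.21  0.76  0.04] w 0.14967533825087348 turn to level [-0.1  0.   0.1]
t 23.38 tcp-pin [ 0.4  2.7 20.1] F [-4.2 -2.1  6.5] M [-0.15  0.85  0.01] w 0.15062773369887644 turn to level [-0.1  0.   0.1]
```

```bash
python3 -m inch '[{"dx":0,"dy":0,"dz":0.0006,"ax":0,"ay":0,"az":0,"fingers":-1},{"dx":0,"dy":0,"dz":0.0012,"ax":0,"ay":0,"az":0,"fingers":-1},{"dx":0,"dy":0,"dz":0.0014,"ax":0,"ay":0,"az":0,"fingers":-1},{"dx":0,"dy":0,"dz":0.0014,"ax":0,"ay":0,"az":0,"fingers":-1}]'>/dev/null; python3 w.py; python3 -m inch '[{"dx":0,"dy":0,"dz":0.0006,"ax":0,"ay":0,"az":0,"fingers":-1},{"dx":0,"dy":0,"dz":0.0012,"ax":0,"ay":0,"az":0,"fingers":-1},{"dx":0,"dy":0,"dz":0.0014,"ax":0,"ay":0,"az":0,"fingers":-1},{"dx":0,"dy":0,"dz":0.0014,"ax":0,"ay":0,"az":0,"fingers":-1}]'>/dev/null; python3 w.py
```

```text
t 23.88 tcp-pin [ 0.4  2.6 20. ] F [-7.1 -1.2 10.9] M [-0.21  1.1  -0.03] w 0.15369456256611766 turn to level [-0.1  0.   0. ]
t 24.38 tcp-pin [ 0.4  2.6 20. ] F [-7.2 -1.2 12. ] M [-0.19  1.15 -0.02] w 0.1526874270675662 turn to level [-0.1  0.   0.1]
```

```bash
python3 -m inch '[{"dx":0,"dy":-0.0004,"dz":0.0014,"ax":0,"ay":0,"az":0,"fingers":-1},{"dx":0,"dy":-0.0006,"dz":0.002,"ax":0,"ay":0,"az":0,"fingers":-1},{"dx":0,"dy":-0.0006,"dz":0.002,"ax":0,"ay":0,"az":0,"fingers":-1},{"dx":0,"dy":-0.0006,"dz":0.002,"ax":0,"ay":0,"az":0,"fingers":-1}]'>/dev/null; python3 w.py
python3 - <<'E'
from h import *
s=bot.read_state(); tp=np.array(s["tool_pos"]); Rz=R.from_euler('z',6.8,degrees=True)
for n in("side","top"):
    p,d=bot.read_camera(n); cv2.imwrite(f"pics/{n}3.png",p); u,v=proj(n,[tp])[0].astype(int)
    m=np.zeros(d.shape,bool); m[v-45:v+45,u-55:u+55]=1; Q=Rz.inv().apply(cloud(n,d,m)-[.57957,.21821,.032])
    for nm,(a,b,e,f) in {"plate+y":(-.035,.035,.03,.055),"plate-y":(-.035,.035,-.055,-.03),"fence":(.043,.049,-.06,.06)}.items():
        T=Q[(Q[:,0]>a)&(Q[:,0]<b)&(Q[:,1]>e)&(Q[:,1]<f)&(Q[:,2]<.024)&(Q[:,2]>.005)]
        print(n,nm,len(T),np.round(np.median(T[:,2])*1000,1))
    if n=="side": c=cv2.resize(p[v-60:v+60,u-70:u+70],None,fx=4.5,fy=4.5,interpolation=cv2.INTER_CUBIC); cv2.imwrite("pics/c7.png",cv2.convertScaleAbs(c,alpha=1.3))
E
```

```text
t 24.88 tcp-pin [ 0.3  2.6 20. ] F [-7.2 -2.2 13.1] M [-0.24  1.1  -0.04] w 0.1512317919404858 turn to level [-0.  0.  0.]
side plate+y 214 13.3
side plate-y 67 13.4
side fence 58 13.4
top plate+y 18 12.4
top plate-y 194 13.4
top fence 41 14.4
```

View pics/c7.png

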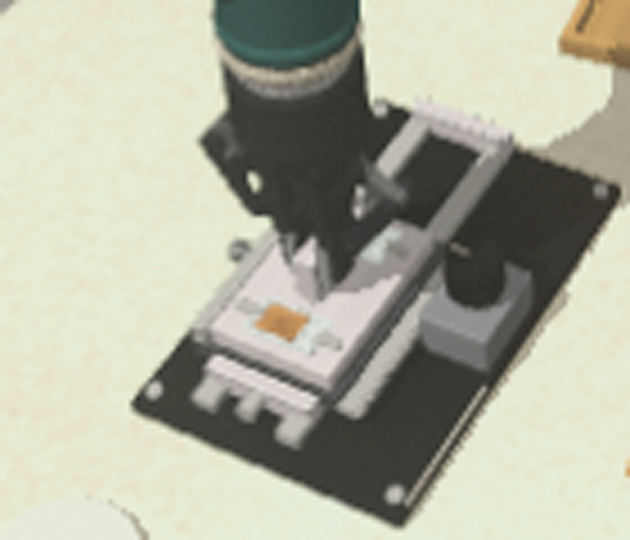

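The plate lies flush along the fence: plate top about 13 mm against 14 mm for the fence top in depth. The carriage is still at the stop block (265,380), and the knob line at (458,250) points at the carriage. One last check of the hold, then hand in.

```bash
python3 - <<'E'
from h import *
for i in range(6): bot.read_camera("top")
E
python3 w.py; python3 -c "
from workcell import bot
print(bot.finish_job())"; python3 w.py
```

```text
t 25.27 tcp-pin [ 0.3  2.6 19.9] F [-6.4 -1.8 12.7] M [-0.22  1.08  0.01] w 0.15131762816921368 turn to level [-0.  0.  0.]
the job is handed in; nothing more can be done
None
the job is handed in; nothing more can be done
```

The plate is on the pin and pressed down flush on the deck. The gripper still holds it down, ready for you to tighten the side clamp. I handed the job in at 25.3 s, and no verdict is reported.

- **Zero stop:** I turned the knob back until the stop was clearly felt, at 0.37 N m. Both cameras showed the carriage had moved 20 mm, which is about 1.67 rad of knob. The white line points at the carriage.
- **Plate:** I lifted it from the tray level, felt for the fence, and slid the plate along it. The socket dropped over the pin with almost no force, and I then pressed down in small steps against the lifters.
- **Flush check:** The tool stopped 8.9 mm below where the plate rode on the pin, against 9 mm expected. It went no lower when pressed harder. The hold-down force was about 16 N and steady, against the 10 N of the springs, and the tool was level.

**Weaker points:**
- The depth readings put the plate top 12.4 to 13.4 mm above the deck instead of 12 mm. They are only good to 1–2 mm, so they agree with flush but do not prove it.
- About 6–7 N of sideways force against the fence remained at the end. Easing off did not remove it.

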